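# Hold the tube rack against the sprung stop

### The arm

A 7-joint arm with a two-finger parallel gripper is mounted at the origin on the work surface. World frame = base frame: x ahead of the robot, y to its left, z up, the work surface at z = 0. Lengths are in m, angles in rad, forces in N, time in s.
With the tool pointing down it reaches from about 0.425 to 0.875 m from the base axis. Payload 4.7 kg.
Tool frame: the origin (TCP) lies at the very end of the fingers, on their centre line; the grasp point (between the pads) lies 19 mm behind it; z points along the fingers, y is the line along which they close (so a half turn about z gives the same grasp; the last joint's range is limited). The gripper opens to 87 mm and grips with 3 to 60 N. Pads are 19 mm wide; open, the fingers measure 117 mm over their backs; the gripper's body (75 mm by 190 mm) begins 51 mm behind the grasp point.
Start: joints at [-1.234, 0.321, -0.07, 1.45, 0.023, 1.371, -0.057], TCP at [0.206, 0.616, 0.223] pointing down, gripper open.
Joint ranges: [-2.86, 2.86], [-0.3, 2.09], [-1.38, 1.24], [0.06, 2.45], [-1.56, 4.7], [0.09, 2.05], [-2.69, 2.69]. Speed limits (rad/s): [2.57, 2.57, 3.14, 3.14, 3.14, 3.14, 3.14].

### API

Orientations are given as a rotation vector (axis times angle).
In Python, from bench import ctrl, vision gives the robot as it stands.
- The arm moves only by the tool jog_arm, never from a script. Its argument "increments" is a list of rows, each an object of numbers: "tx", "ty", "tz": the shift along the tool's x, y, z in mm; "wx", "wy", "wz": the turn, a rotation vector about the tool's x, y, z in rad; "gripper": the opening, from 0 (shut) to 1 (fully open). In form: [{"tx": .., "ty": .., "tz": .., "wx": .., "wy": .., "wz": .., "gripper": ..}, ...]. A call has exactly 5 rows; each row is the pose to reach, as a shift and turn from the pose commanded when the call began, along the tool's axes at that moment; what a row does not reach only later rows make up. A row lasts 1/12 s, in which the tool goes at most 41.7 mm and 7.16 degrees, less where a joint would pass 70% of its speed; a pose out of reach is approached as far as the arm can. A call with a gripper value outside its range is refused whole. The fingers move at their own pace and stop on an object; "grip_force" is the grip in N (left out, the last holds). Time passes only in rows, so rows that repeat a pose let the fingers close, or fill a call up. It gives the time, the measured TCP pose, the force, the opening and the grip force at its end, in the units of the state.
- ctrl.get_state(): the state, without advancing time (a new reading comes with each control period).
- vision.get_image(name): name is "side" or "top"; returns a dict with "color" (420x560x3 uint8, blue, green, red), "fx", "fy", "cx", "cy" (pixels), "extrinsics" (4x4, takes a point from world to camera coordinates). Camera axes: x right, y down, z forward; pixel columns grow to the right and rows downward; lengths in m; the calibration is good to about 2 mm. A picture is of the moment at which its call begins. There is no depth.
- ctrl.close_job(): hands the job in; it is judged then, once.
Trained networks look in the newest picture that a camera, given by its name, has taken for a name from the list of things; names that differ only in an ending like _2 or _b are one class to them, and where a whole thing is asked for, a point or a joint stands for the part that bears it (a point fixed in the world has none). Each returns a list of dicts, best first, with "conf" (0 to 1); they miss things now and then, are a little off and sometimes report something else, mostly with a low value. They report only what shows in the picture. A call takes as long as a camera call. They do not tell look-alikes from the thing itself.
- vision.spot_in(camera, thing): "bbox" ([left, top, right, bottom] in pixels, round what is visible of it).
The state is a dict: "time": time; "joint_positions": joint angles; "qd": joint speeds; "joint_torque": joint torques, N m; "position": TCP position; "tool_rot": TCP orientation; "ft_force": force on the tool from outside, world axes, zero at the start; "torque": the same for the moment, N m; "grip_width": opening from 0.0 (shut) to 1.0 (fully open); "grip_force": force on a finger pad.
Only numpy, scipy, OpenCV 4.12 (cv2) and the standard library are available. Lean on these libraries where they do the work, as an engineer would, in place of code of your own. Each camera call takes 0.05 s, during which the arm holds its last target. There are 200 camera calls.

### The job

Lift the small reagent bottle out of the way and stand it upright in the shallow spill tray, then bring the test-tube rack up to the sprung stop, flat on the bench, one end square and centred against the plate, and press it in with about 8 newtons (the plate goes back about 16 mm, roughly half its travel; never run it to the end of its travel). Finish while still holding the rack pressed there by the arm, as a third hand for the colleague who will fasten it. Leave the beaker, the carton and the loose cap where they are.

Things in the scene. Friction and masses are not known exactly. Their poses are not given: they have to be found in the camera images.
- stop: fixed sprung stop: aluminium wall 140 mm wide, 100 mm high (thumbscrew up to 120), with a grey pressure plate on springs before it. Origin: bench level, under the middle of the plate's front face at rest. x points level from plate to wall, the way to press; y along the plate, z up. Plate 120 mm wide, 20 to 80 mm above the bench; wall 45 mm behind its face, foot to 130 mm behind; nothing in front.
- stop_plate (a joint): how far the pressure plate is pushed back along the stop's x axis, m: 0 at rest, 0.030 at the end of its travel. The spring has no preload and pushes back 0.5 N per mm (0.016 m is 8 N).
- rack: loose white plastic test-tube rack, 150 mm long (x), 90 mm wide (y), about 0.45 kg. Origin: middle of its underside, z up. Both ends alike: flat upright panels 90 mm wide and 85 mm high, outer faces at x = +-75 mm. Six fixed glass tubes 13 mm thick, tops 85 mm high, at x = +-45, y = -28, 0, 28 mm. A handle bar crosses over its middle along y.
- rack_handle (a point): centre of the rack's handle bar, 108 mm above the underside, over the origin. Bar 16 mm thick (rack x), 84 mm long (rack y), 98 to 118 mm high, on two posts 12 x 10 mm at y = +-37 mm; free space under it between the posts. Can be pinched from above, fingers closing along the rack's x axis.
- bottle: small brown glass reagent bottle with paper label and blue screw cap, standing upright between the rack and the stop; 112 mm high, body 56 mm in diameter up to 66 mm high, narrowing to the cap; about 0.22 kg. Origin: centre of its underside, z up.
- bottle_cap (a point): centre of the bottle's cap, 101 mm above its underside; the cap is 36 mm in diameter, from 90 to 112 mm high, and fixed tight.
- tray: shallow open white plastic spill tray fixed to the bench, 120 x 120 mm outside, walls 4 mm thick and 16 mm high, floor 4 mm thick. Origin: centre of its underside, x and y along its sides, z up.
- beaker: empty glass beaker, 80 mm in diameter, 100 mm high, origin at the centre of its underside; to be left alone.
- carton: small cardboard carton, 70 x 120 x 50 mm, origin at the centre of its underside; to be left alone.
- cap: loose blue screw cap, 28 mm in diameter, 22 mm high, lying apart from the bottle, origin at the centre of its underside; to be left alone.
Not all that is in view belongs to the job. Leave any green or purple look-alike of the stop alone.

How it is judged:
On the way:
1. the bottle stands upright in the spill tray and is let go (x of bottle in the frame of tray between -0.032 and 0.032 m and y of bottle in the frame of tray between -0.032 and 0.032 m and z of bottle in the frame of tray below 0.012 m and angle between bottle's own z axis and vertical below 0.15 rad and contact force between the fingers and bottle below 0.3 N and linear speed of bottle below 0.02 m/s), for 0.3 s.
At the end, for the whole second after the job is handed in: the arm still touches the rack and presses it on the stop's plate with 5 to 12 N, at rest; the rack is within 15 mm of centred on the plate, square to it within 0.1 rad, upright and on the bench (underside lower than 6 mm); the bottle stands upright and free in the tray (all of step 1 and contact force between rack and stop between 5 and 12 N and y of rack in the frame of stop between -0.015 and 0.015 m and angle between the x axis of rack and the x axis of stop, either way round below 0.1 rad and angle between rack's own z axis and vertical below 0.06 rad and height (world z) of rack below 0.006 m and linear speed of rack below 0.01 m/s and contact force between any of the fingers, the arm and rack above 1 N); the arm keeps its last pose, push and grip.
It fails at once if the bottle is tipped over (angle between bottle's own z axis and vertical above 0.6 rad).
It fails at once if the plate is driven to the end of its travel (value of joint stop_plate above 0.0285 m).
It fails at once if the rack is tipped (angle between rack's own z axis and vertical above 0.4 rad).
It fails at once if the beaker, the carton or the loose cap is disturbed (distance of any of beaker, carton, cap from where it was at the start of the episode above 0.03 m).
It also fails if it takes over 58 s, if anything falls off the work surface, if the arm or the gripper's body presses on something with over 40 N, if the wrist force passes 120 N, or if a joint passes its speed limit or range.

## Working session

There is one attempt and no reset: what is moved stays moved. The work goes in short steps, Python scripts to look and compute and a tool call to move; the robot and the scene stay as the last step left them, time stands still between calls to the robot, and variables do not carry over. Pictures are saved under pics/ and viewed, at most 12 in all, crops included, and the job is handed in when it is done.

Besides the shell and the picture viewer there is one more tool, called after "Request:" as name([rows], argument=value, ...), one row to a line, values as JSON. jog_arm: Moves the arm, as the interface text tells. Its arguments: {"type":"object","properties":{"increments":{"type":"array"},"grip_force":{"type":"number"}},"required":["increments"]}

```bash
mkdir -p pics
cat > h.py <<'E'
import numpy as np, cv2
from scipy.spatial.transform import Rotation as R
from bench import ctrl, vision
def cam(n,save=None):
    d=vision.get_image(n)
    if save: cv2.imwrite('pics/'+save+'.png',d['color'])
    return d
def ray(d,u,v):
    E=np.array(d['extrinsics']);Rm=E[:3,:3];c=-Rm.T@E[:3,3]
    r=Rm.T@np.array([(u-d['cx'])/d['fx'],(v-d['cy'])/d['fy'],1]);return c,r
def at(d,u,v,z):
    c,r=ray(d,u,v);return c+r*(z-c[2])/r[2]
def proj(d,p):
    q=np.array(d['extrinsics'])@np.append(p,1);return np.array([d['fx']*q[0]/q[2]+d['cx'],d['fy']*q[1]/q[2]+d['cy']])
E
python3 - <<'E'
from h import *
s=ctrl.get_state();print({k:np.round(v,3) for k,v in s.items()})
for n in('top','side'):
    d=cam(n,n+'0');print(n,np.round(ray(d,280,210),3),d['fx'])
    for t in('stop','stop_plate','rack','rack_handle','bottle','bottle_cap','tray','beaker','carton','cap'):
        print(t,[(np.round(b['bbox']).astype(int).tolist(),round(b['conf'],2)) for b in vision.spot_in(n,t)][:4])
E
```

```text
{'time': np.float64(0.0), 'joint_positions': array([-1.234,  0.322, -0.07 ,  1.452,  0.023,  1.371, -0.057]), 'qd': array([-0.002, -0.   , -0.   , -0.001, -0.   , -0.   , -0.   ]), 'joint_torque': array([ 1.0000e-03, -4.9129e+01, -4.0300e-01, -3.1252e+01, -6.4000e-02,
        4.4000e-02,  0.0000e+00]), 'position': array([0.206, 0.616, 0.221]), 'tool_rot': array([-5.050e-01, -3.101e+00,  3.000e-03]), 'ft_force': array([ 0.155, -0.067, -0.552]), 'torque': array([-0.011, -0.032,  0.001]), 'grip_force': np.float64(0.0), 'grip_width': np.float64(1.002)}
top [[ 0.346  0.087  1.149]
 [ 0.121 -0.036 -0.992]] 453.1471205070728
stop [([133, 278, 190, 345], 0.74), ([214, 230, 237, 257], 0.72), ([127, 192, 188, 252], 0.61)]
stop_plate [([161, 201, 188, 250], 0.9), ([62, 191, 102, 242], 0.57)]
rack [([326, 195, 399, 236], 0.91)]
rack_handle [([329, 194, 397, 238], 0.75)]
bottle [([214, 234, 236, 255], 0.93)]
bottle_cap [([214, 235, 240, 257], 0.57)]
tray [([284, 118, 331, 167], 0.83)]
beaker []
carton [([404, 128, 464, 170], 0.87)]
cap [([237, 121, 247, 134], 0.64)]
side [[ 0.13  -0.882  0.643]
 [ 0.293  0.828 -0.479]] 427.6542158715367
stop [([156, 174, 206, 220], 0.75), ([227, 166, 274, 199], 0.66), ([219, 139, 261, 173], 0.64)]
stop_plate [([230, 182, 273, 199], 0.76), ([220, 159, 255, 172], 0.68), ([163, 191, 206, 216], 0.67)]
rack [([281, 237, 348, 311], 0.67)]
rack_handle [([282, 238, 344, 310], 0.58)]
bottle [([236, 188, 259, 229], 0.61), ([330, 223, 391, 259], 0.25)]
bottle_cap [([238, 188, 258, 230], 0.79)]
tray [([329, 224, 391, 260], 0.62), ([283, 236, 346, 311], 0.49)]
beaker [([315, 296, 361, 362], 0.62), ([282, 238, 344, 311], 0.56)]
carton [([394, 286, 464, 348], 0.87)]
cap [([340, 205, 349, 216], 0.41)]
```

View pics/top0.png

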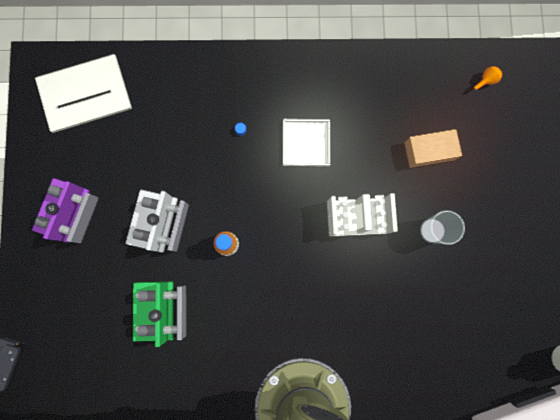

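View pics/side0.png

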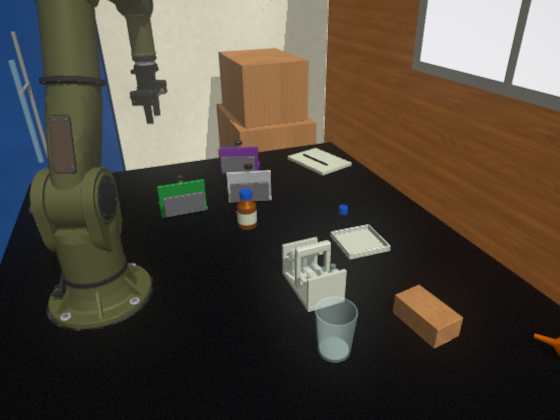

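The pictures show three stops in the top view: purple (65,212), green (160,313) and aluminium (155,220). I choose the aluminium one. The bottle is at (226,243), the rack at (362,215) and the tray at (306,142). Next is a close crop.

Run:
```python
from h import *
a=cv2.imread('pics/top0.png')
l=cv2.resize(a[180:260,115:245],None,fx=6,fy=6,interpolation=cv2.INTER_CUBIC)
cv2.imwrite('pics/c1.png',l)
l=cv2.resize(a[110:245,275:405],None,fx=4.4,fy=4.4,interpolation=cv2.INTER_CUBIC)
cv2.imwrite('pics/c2.png',l)
```

```text
(no output)
```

View pics/c1.png

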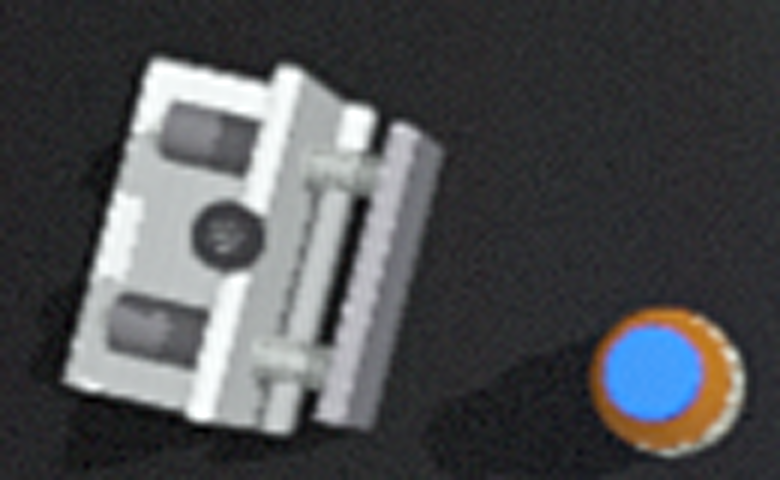

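View pics/c2.png

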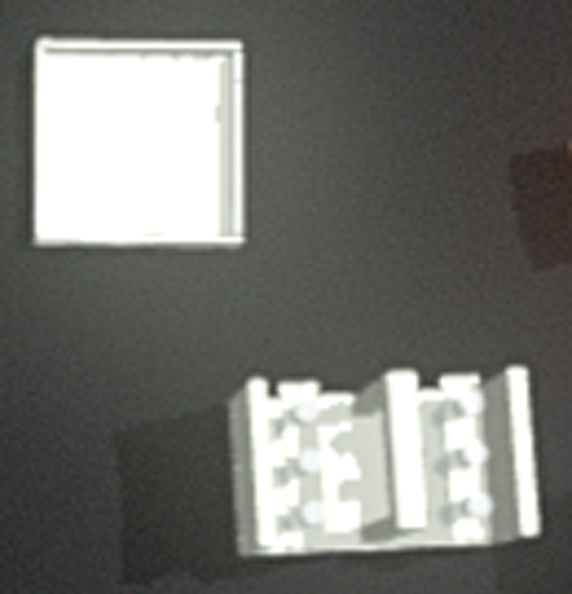

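```bash
cat >> h.py <<'E'
def P(d,pts,z,s,ox,oy):
    return np.array([at(d,(u+.5)/s-.5+ox,(v+.5)/s-.5+oy,z) for u,v in pts])
E
python3 - <<'E'
from h import *
d=cam('top')
n=lambda *a:P(d,a[0],a[1],6,115,180)
m=lambda *a:P(d,a[0],a[1],4.4,275,110)
pr=lambda t,p:print(t,np.round(p[:,:2],4).tolist(),'mean',np.round(p.mean(0)[:2],4))
pr('plate top',n([(412,130),(345,425)],.08))
pr('plate bot',n([(443,150),(373,430)],.02))
pr('wall front top',n([(305,70),(213,422)],.1))
pr('cap',n([(653,373)],.112))
pr('body',n([(668,382)],.066))
pr('handle',m([(388,372),(417,370),(425,527),(397,531)],.118))
pr('rightpanel',m([(507,368),(527,368),(540,535),(518,538)],.085))
pr('leftpanel',m([(247,378),(267,378),(280,548),(262,550)],.085))
pr('tray',m([(37,38),(243,40),(245,243),(35,243)],.016))
c=vision.spot_in('top','cap');
pr('loose cap',np.array([at(d,240.5,129,.022)]));pr('beaker',np.array([at(d,432,230,0)]))
s=ctrl.get_state();print(R.from_rotvec(s['tool_rot']).as_matrix().round(3))
E
```

```text
plate top [[0.5009, 0.2764], [0.3852, 0.3018]] mean [0.443  0.2891]
plate bot [[0.501, 0.2742], [0.3851, 0.3024]] mean [0.4431 0.2883]
wall front top [[0.5222, 0.3143], [0.3866, 0.3479]] mean [0.4544 0.3311]
cap [[0.4015, 0.1792]] mean [0.4015 0.1792]
body [[0.4003, 0.1774]] mean [0.4003 0.1774]
handle [[0.5051, -0.1437], [0.5059, -0.1591], [0.4231, -0.1595], [0.4213, -0.1447]] mean [ 0.4638 -0.1517]
rightpanel [[0.5113, -0.2162], [0.5112, -0.2271], [0.4201, -0.2294], [0.4187, -0.2174]] mean [ 0.4653 -0.2225]
leftpanel [[0.5081, -0.0741], [0.508, -0.085], [0.4157, -0.0887], [0.4148, -0.0789]] mean [ 0.4617 -0.0817]
tray [[0.7227, 0.0322], [0.7201, -0.0893], [0.5981, -0.0862], [0.5999, 0.036]] mean [ 0.6602 -0.0268]
loose cap [[0.6936, 0.1419]] mean [0.6936 0.1419]
beaker [[0.4275, -0.3443]] mean [ 0.4275 -0.3443]
[[-0.948  0.317  0.   ]
 [ 0.317  0.948  0.   ]
 [-0.     0.    -1.   ]]
```

Request:
jog_arm([
  {"tx": -27,"ty": -29},
  {"tx": -54,"ty": -58},
  {"tx": -81,"ty": -87},
  {"tx": -108,"ty": -117},
  {"tx": -135,"ty": -147},
])

```text
validation failed for argument at $.in...
```

Request:
jog_arm([
  {"tx": -27,"ty": -29},
  {"tx": -54,"ty": -58},
  {"tx": -81,"ty": -87},
  {"tx": -108,"ty": -117},
  {"tx": -135,"ty": -147},
])

```text
validation failed for argument at $.in...
```

Request:
jog_arm([
  {"tx": -27,"ty": -29},
  {"tx": -54,"ty": -58},
  {"tx": -54,"ty": -58},
  {"tx": -54,"ty": -58},
  {"tx": -54,"ty": -58},
])

```text
validation failed for argument at $.in...
```

```bash
cat >> h.py <<'E'
def need(p,ang=None):
    """tool-frame mm to world TCP p; ang = angle of tool y ccw from world +y"""
    s=ctrl.get_state();M=R.from_rotvec(s['tool_rot']).as_matrix()
    print('t',round(float(s['time']),2),'pos',np.round(s['position'],4),'z',M[:,2].round(3),'yang',round(float(np.arctan2(-M[0,1],M[1,1])),4),'F',np.round(s['ft_force'],2),'g',round(float(s['grip_width']),3))
    a=(M.T@(np.array(p)-s['position'])*1000).round(1);print('need',a)
    if ang is not None: print('wz',-(ang-np.arctan2(-M[0,1],M[1,1])))
E
python3 - <<'E'
from h import *
need([.4015,.1785,.082])
d=cam('side','s1');
for t in('bottle','bottle_cap'):
    for b in vision.spot_in('side',t)[:2]:
        x=b['bbox'];print(t,x,b['conf'],at(d,(x[0]+x[2])/2,x[1]+4,.112))
print(proj(d,[.4015,.1785,.112]),proj(d,[.4015,.1785,0]))
E
```

```text
t 1.2 pos [0.2062 0.6164 0.2226] z [ 0.  0. -1.] yang -0.3228 F [ 0.05 -0.02  0.04] g 1.002
need [-324.1 -353.4  140.6]
bottle [233.9, 185.8, 260.9, 229.0] 0.68 [0.40979895 0.18462854 0.112     ]
bottle [232.4, 178.6, 268.9, 201.6] 0.31 [0.43226159 0.22794938 0.112     ]
bottle_cap [239.6, 189.4, 259.6, 231.6] 0.89 [0.40910375 0.1600736  0.112     ]
[245.17872826 191.15428364] [247.22470029 225.22663929]
```

Request:
jog_arm([
  {"tx": -27,"ty": -29,"tz": 0,"wx": 0,"wy": 0,"wz": 0,"gripper": 1},
  {"tx": -54,"ty": -58,"tz": 0,"wx": 0,"wy": 0,"wz": 0,"gripper": 1},
  {"tx": -81,"ty": -87,"tz": 0,"wx": 0,"wy": 0,"wz": 0,"gripper": 1},
  {"tx": -108,"ty": -117,"tz": 0,"wx": 0,"wy": 0,"wz": 0,"gripper": 1},
  {"tx": -135,"ty": -147,"tz": 0,"wx": 0,"wy": 0,"wz": 0,"gripper": 1},
])

```text
time: 1.77
position: [0.2882, 0.4325, 0.2226]
tool_rot: [0.504, 3.101, 0.001]
ft_force: [1.0, -0.1, -0.4]
grip_width: 1.0
grip_force: 0.0
```

Request:
jog_arm([
  {"tx": -27,"ty": -29,"tz": 0,"wx": 0,"wy": 0,"wz": 0,"gripper": 1},
  {"tx": -54,"ty": -58,"tz": 0,"wx": 0,"wy": 0,"wz": 0,"gripper": 1},
  {"tx": -81,"ty": -87,"tz": 0,"wx": 0,"wy": 0,"wz": 0,"gripper": 1},
  {"tx": -108,"ty": -117,"tz": 0,"wx": 0,"wy": 0,"wz": 0,"gripper": 1},
  {"tx": -135,"ty": -147,"tz": 0,"wx": 0,"wy": 0,"wz": 0,"gripper": 1},
])

```text
time: 2.18
position: [0.3695, 0.2502, 0.2229]
tool_rot: [0.504, 3.1, 0.002]
ft_force: [1.1, -0.3, 1.1]
grip_width: 1.001
grip_force: 0.0
```

Request:
jog_arm([
  {"tx": -27,"ty": -29,"tz": 0,"wx": 0,"wy": 0,"wz": 0,"gripper": 1},
  {"tx": -54,"ty": -58,"tz": 10,"wx": 0,"wy": 0,"wz": 0,"gripper": 1},
  {"tx": -54,"ty": -59,"tz": 40,"wx": 0,"wy": 0,"wz": 0,"gripper": 1},
  {"tx": -54,"ty": -59,"tz": 60,"wx": 0,"wy": 0,"wz": 0,"gripper": 1},
  {"tx": -54,"ty": -59,"tz": 60,"wx": 0,"wy": 0,"wz": 0,"gripper": 1},
])

```text
time: 2.6
position: [0.3992, 0.1768, 0.1591]
tool_rot: [-0.507, -3.095, 0.006]
ft_force: [-0.9, -0.5, 0.2]
grip_width: 1.0
grip_force: 0.0
```

Run:
```python
from h import *
need([.4015,.1785,.082])
d=cam('side');a=cv2.resize(d['color'][130:250,180:320],None,fx=5,fy=5,interpolation=cv2.INTER_CUBIC);cv2.imwrite('pics/s2.png',a)
```

```text
t 2.6 pos [0.3992 0.1768 0.1591] z [-0.006 -0.003 -1.   ] yang -0.3247 F [-0.85 -0.5   0.25] g 1.0
need [-1.9  2.7 77.1]
```

View pics/s2.png

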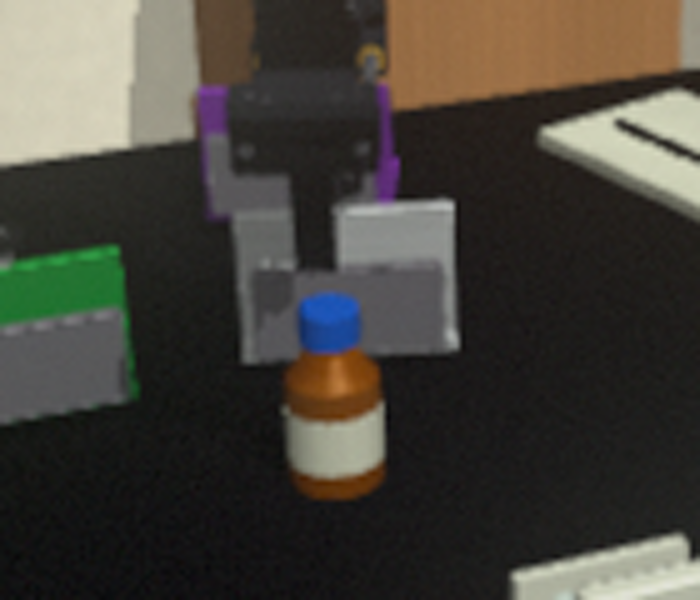

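The side crop shows the fingers above and in line with the blue cap (crop 329,320), with the bottle clear of the plate. I'll descend.

Request:
jog_arm([
  {"tx": -1,"ty": 1,"tz": 10,"wx": 0,"wy": 0,"wz": 0,"gripper": 1},
  {"tx": -1,"ty": 1,"tz": 30,"wx": 0,"wy": 0,"wz": 0,"gripper": 1},
  {"tx": -1,"ty": 1,"tz": 55,"wx": 0,"wy": 0,"wz": 0,"gripper": 1},
  {"tx": -1,"ty": 1,"tz": 79,"wx": 0,"wy": 0,"wz": 0,"gripper": 1},
  {"tx": -1,"ty": 1,"tz": 79,"wx": 0,"wy": 0,"wz": 0,"gripper": 1},
])

```text
time: 3.07
position: [0.4006, 0.179, 0.0806]
tool_rot: [-0.502, -3.097, 0.006]
ft_force: [-1.0, -0.3, -0.5]
grip_width: 1.001
grip_force: 0.0
```

Request:
jog_arm([
  {"tx": 0,"ty": 0,"tz": 0,"wx": 0,"wy": 0,"wz": 0,"gripper": 0.6},
  {"tx": 0,"ty": 0,"tz": 0,"wx": 0,"wy": 0,"wz": 0,"gripper": 0.45},
  {"tx": 0,"ty": 0,"tz": 0,"wx": 0,"wy": 0,"wz": 0,"gripper": 0.3},
  {"tx": 0,"ty": 0,"tz": 0,"wx": 0,"wy": 0,"wz": 0,"gripper": 0.2},
  {"tx": 0,"ty": 0,"tz": 0,"wx": 0,"wy": 0,"wz": 0,"gripper": 0.2},
], grip_force=15)

```text
time: 3.48
position: [0.4036, 0.1801, 0.0848]
tool_rot: [0.504, 3.099, 0.003]
ft_force: [0.0, -1.0, 0.1]
grip_width: 0.706
grip_force: 0.0
```

Request:
jog_arm([
  {"tx": 0,"ty": 0,"tz": 0,"wx": 0,"wy": 0,"wz": 0,"gripper": 0.2},
  {"tx": 0,"ty": 0,"tz": 0,"wx": 0,"wy": 0,"wz": 0,"gripper": 0.2},
  {"tx": 0,"ty": 0,"tz": 0,"wx": 0,"wy": 0,"wz": 0,"gripper": 0.2},
  {"tx": 0,"ty": 0,"tz": 0,"wx": 0,"wy": 0,"wz": 0,"gripper": 0.2},
  {"tx": 0,"ty": 0,"tz": 0,"wx": 0,"wy": 0,"wz": 0,"gripper": 0.2},
])

```text
time: 3.9
position: [0.4029, 0.1796, 0.0836]
tool_rot: [0.505, 3.101, 0.0]
ft_force: [0.7, 0.4, 0.6]
grip_width: 0.409
grip_force: 15.0
```

Request:
jog_arm([
  {"tx": 0,"ty": 0,"tz": -10,"wx": 0,"wy": 0,"wz": 0,"gripper": 0.2},
  {"tx": 0,"ty": 0,"tz": -30,"wx": 0,"wy": 0,"wz": 0,"gripper": 0.2},
  {"tx": 0,"ty": 0,"tz": -55,"wx": 0,"wy": 0,"wz": 0,"gripper": 0.2},
  {"tx": -15,"ty": -5,"tz": -70,"wx": 0,"wy": 0,"wz": 0,"gripper": 0.2},
  {"tx": -40,"ty": -14,"tz": -75,"wx": 0,"wy": 0,"wz": 0,"gripper": 0.2},
])

```text
time: 4.32
position: [0.4362, 0.1561, 0.1615]
tool_rot: [0.497, 3.1, 0.006]
ft_force: [0.7, -0.2, -3.0]
grip_width: 0.406
grip_force: 15.0
```

Request:
jog_arm([
  {"tx": -30,"ty": -11,"tz": 0,"wx": 0,"wy": 0,"wz": 0,"gripper": 0.2},
  {"tx": -60,"ty": -22,"tz": 0,"wx": 0,"wy": 0,"wz": 0,"gripper": 0.2},
  {"tx": -90,"ty": -33,"tz": 0,"wx": 0,"wy": 0,"wz": 0,"gripper": 0.2},
  {"tx": -120,"ty": -44,"tz": 0,"wx": 0,"wy": 0,"wz": 0,"gripper": 0.2},
  {"tx": -150,"ty": -55,"tz": 0,"wx": 0,"wy": 0,"wz": 0,"gripper": 0.2},
])

```text
time: 4.73
position: [0.5617, 0.0529, 0.1588]
tool_rot: [-0.504, -3.1, 0.0]
ft_force: [0.0, 0.4, -2.3]
grip_width: 0.408
grip_force: 15.0
```

Request:
jog_arm([
  {"tx": -30,"ty": -11,"tz": 0,"wx": 0,"wy": 0,"wz": 0,"gripper": 0.2},
  {"tx": -60,"ty": -22,"tz": 0,"wx": 0,"wy": 0,"wz": 0,"gripper": 0.2},
  {"tx": -90,"ty": -33,"tz": 0,"wx": 0,"wy": 0,"wz": 0,"gripper": 0.2},
  {"tx": -110,"ty": -41,"tz": 0,"wx": 0,"wy": 0,"wz": 0,"gripper": 0.2},
  {"tx": -119,"ty": -45,"tz": 0,"wx": 0,"wy": 0,"wz": 0,"gripper": 0.2},
])

```text
time: 5.15
position: [0.661, -0.0299, 0.1582]
tool_rot: [0.509, 3.1, -0.004]
ft_force: [-0.2, -0.2, -1.9]
grip_width: 0.407
grip_force: 15.0
```

Run:
```python
from h import *
need([.6602,-.0268,.0885])
cam('side','s3')
```

```text
t 5.15 pos [ 0.661  -0.0299  0.1582] z [-0.    -0.003 -1.   ] yang -0.3257 F [-0.18 -0.22 -1.86] g 0.407
need [ 1.9  2.9 69.7]
```

View pics/s3.png

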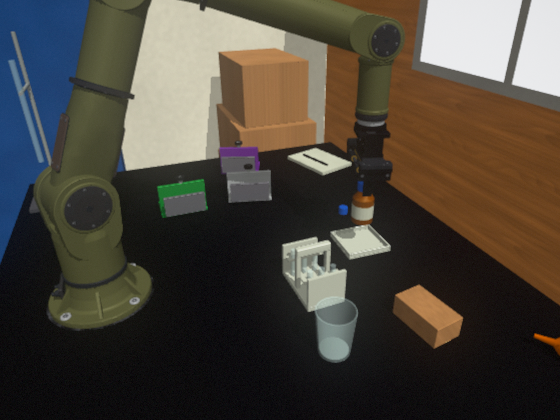

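The side view shows the bottle (362,207) hanging upright above the tray (360,241). I'll lower it.

Request:
jog_arm([
  {"tx": 1,"ty": 2,"tz": 15,"wx": 0,"wy": 0,"wz": 0,"gripper": 0.2},
  {"tx": 1,"ty": 2,"tz": 35,"wx": 0,"wy": 0,"wz": 0,"gripper": 0.2},
  {"tx": 1,"ty": 2,"tz": 55,"wx": 0,"wy": 0,"wz": 0,"gripper": 0.2},
  {"tx": 1,"ty": 2,"tz": 65,"wx": 0,"wy": 0,"wz": 0,"gripper": 0.2},
  {"tx": 1,"ty": 2,"tz": 68,"wx": 0,"wy": 0,"wz": 0,"gripper": 0.2},
])

```text
time: 5.62
position: [0.657, -0.0228, 0.0882]
tool_rot: [-0.502, -3.096, -0.0]
ft_force: [-0.4, 0.8, -2.8]
grip_width: 0.404
grip_force: 15.0
```

Request:
jog_arm([
  {"tx": 0,"ty": 0,"tz": 0,"wx": 0,"wy": 0,"wz": 0,"gripper": 0.2},
  {"tx": 0,"ty": 0,"tz": 0,"wx": 0,"wy": 0,"wz": 0,"gripper": 0.2},
  {"tx": 0,"ty": 0,"tz": 1,"wx": 0,"wy": 0,"wz": 0,"gripper": 0.2},
  {"tx": 0,"ty": 0,"tz": 2,"wx": 0,"wy": 0,"wz": 0,"gripper": 0.2},
  {"tx": 0,"ty": 0,"tz": 2,"wx": 0,"wy": 0,"wz": 0,"gripper": 0.2},
])

```text
time: 6.03
position: [0.6597, -0.0244, 0.0893]
tool_rot: [0.505, 3.1, 0.001]
ft_force: [0.3, 0.2, -2.9]
grip_width: 0.408
grip_force: 15.0
```

Request:
jog_arm([
  {"tx": 0,"ty": 0,"tz": 0.5,"wx": 0,"wy": 0,"wz": 0,"gripper": 0.2},
  {"tx": 0,"ty": 0,"tz": 1,"wx": 0,"wy": 0,"wz": 0,"gripper": 0.2},
  {"tx": 0,"ty": 0,"tz": 1.5,"wx": 0,"wy": 0,"wz": 0,"gripper": 0.2},
  {"tx": 0,"ty": 0,"tz": 2,"wx": 0,"wy": 0,"wz": 0,"gripper": 0.2},
  {"tx": 0,"ty": 0,"tz": 2,"wx": 0,"wy": 0,"wz": 0,"gripper": 0.2},
])

```text
time: 6.45
position: [0.66, -0.0245, 0.0879]
tool_rot: [0.505, 3.099, 0.001]
ft_force: [-1.9, -0.1, 4.0]
grip_width: 0.408
grip_force: 15.0
```

Contact is made. I'll release and go up.

Request:
jog_arm([
  {"tx": 0,"ty": 0,"tz": -0.5,"wx": 0,"wy": 0,"wz": 0,"gripper": 0.45},
  {"tx": 0,"ty": 0,"tz": -0.5,"wx": 0,"wy": 0,"wz": 0,"gripper": 0.6},
  {"tx": 0,"ty": 0,"tz": -0.5,"wx": 0,"wy": 0,"wz": 0,"gripper": 0.9},
  {"tx": 0,"ty": 0,"tz": -0.5,"wx": 0,"wy": 0,"wz": 0,"gripper": 1},
  {"tx": 0,"ty": 0,"tz": -0.5,"wx": 0,"wy": 0,"wz": 0,"gripper": 1},
])

```text
time: 6.87
position: [0.6593, -0.0243, 0.0868]
tool_rot: [-0.505, -3.101, 0.0]
ft_force: [-0.1, -0.8, -0.5]
grip_width: 0.67
grip_force: 0.0
```

Request:
jog_arm([
  {"tx": 0,"ty": 0,"tz": 0,"wx": 0,"wy": 0,"wz": 0,"gripper": 1},
  {"tx": 0,"ty": 0,"tz": 0,"wx": 0,"wy": 0,"wz": 0,"gripper": 1},
  {"tx": 0,"ty": 0,"tz": -15,"wx": 0,"wy": 0,"wz": 0,"gripper": 1},
  {"tx": 0,"ty": 0,"tz": -40,"wx": 0,"wy": 0,"wz": 0,"gripper": 1},
  {"tx": 0,"ty": 0,"tz": -75,"wx": 0,"wy": 0,"wz": 0,"gripper": 1},
])

```text
time: 7.28
position: [0.6572, -0.0241, 0.1598]
tool_rot: [-0.504, -3.095, 0.002]
ft_force: [0.0, 0.4, 0.6]
grip_width: 0.977
grip_force: 0.0
```

Run:
```python
from h import *
need([.4638,-.152,.18],.02)
```

```text
t 7.28 pos [ 0.6572 -0.0241  0.1598] z [-0.006 -0.    -1.   ] yang -0.3228 F [0.03 0.41 0.64] g 0.977
need [ 143.  -182.7  -19. ]
wz -0.34281616821198924
```

Request:
jog_arm([
  {"tx": 20,"ty": -26,"tz": -20,"wx": 0,"wy": 0,"wz": -0.06,"gripper": 1},
  {"tx": 42,"ty": -54,"tz": -20,"wx": 0,"wy": 0,"wz": -0.13,"gripper": 1},
  {"tx": 64,"ty": -82,"tz": -20,"wx": 0,"wy": 0,"wz": -0.2,"gripper": 1},
  {"tx": 86,"ty": -110,"tz": -20,"wx": 0,"wy": 0,"wz": -0.27,"gripper": 1},
  {"tx": 108,"ty": -138,"tz": -20,"wx": 0,"wy": 0,"wz": -0.345,"gripper": 1},
])

```text
time: 7.7
position: [0.5117, -0.1219, 0.1821]
tool_rot: [-0.041, 3.141, 0.0]
ft_force: [0.7, -1.6, 0.6]
grip_width: 0.998
grip_force: 0.0
```

Run:
```python
from h import *
need([.4638,-.152,.15],.02)
d=cam('top');print([(b['bbox'],b['conf']) for b in vision.spot_in('top','bottle')],proj(d,[.6602,-.0268,.112]))
a=d['color'][100:250,270:410];cv2.imwrite('pics/t4.png',cv2.resize(a,None,fx=4,fy=4,interpolation=cv2.INTER_CUBIC))
```

```text
t 7.7 pos [ 0.5117 -0.1219  0.1821] z [ 0.  0. -1.] yang 0.0258 F [ 0.65 -1.58  0.61] g 0.998
need [ 48.7 -28.9  32.1]
wz 0.005839736694919422
[([293.0, 126.4, 321.8, 155.1], 0.92)] [310.19436919 130.46006411]
```

View pics/t4.png

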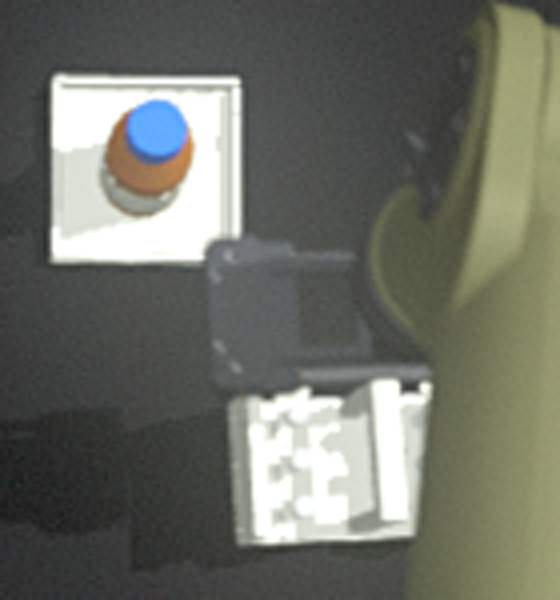

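The top crop shows the bottle upright in the tray (cap at crop 157,130), near its centre. Next I go to the rack handle.

Request:
jog_arm([
  {"tx": 18,"ty": -11,"tz": 0,"wx": 0,"wy": 0,"wz": 0,"gripper": 0.7},
  {"tx": 38,"ty": -22,"tz": 0,"wx": 0,"wy": 0,"wz": 0,"gripper": 0.6},
  {"tx": 49,"ty": -29,"tz": 5,"wx": 0,"wy": 0,"wz": 0.005,"gripper": 0.6},
  {"tx": 49,"ty": -29,"tz": 20,"wx": 0,"wy": 0,"wz": 0.005,"gripper": 0.6},
  {"tx": 49,"ty": -29,"tz": 32,"wx": 0,"wy": 0,"wz": 0.005,"gripper": 0.6},
])

```text
time: 8.22
position: [0.4649, -0.1514, 0.1498]
tool_rot: [-0.024, 3.139, 0.001]
ft_force: [0.4, -0.0, -0.4]
grip_width: 0.707
grip_force: 0.0
```

Run:
```python
from h import *
d=cam('side','s5');need([.4638,-.152,.091],.02)
for z in(.15,.118):print(proj(d,[.4638,-.152,z]))
a=d['color'][170:320,240:400];cv2.imwrite('pics/s5.png',cv2.resize(a,None,fx=4,fy=4,interpolation=cv2.INTER_CUBIC))
```

```text
t 8.27 pos [ 0.4635 -0.1507  0.1473] z [-0.003  0.001 -1.   ] yang 0.0162 F [-1.24  1.   -1.55] g 0.667
need [-0.4 -1.4 56.3]
wz -0.003847652774482159
[312.91499097 232.52721456]
[312.62384897 244.77900877]
```

View pics/s5.png

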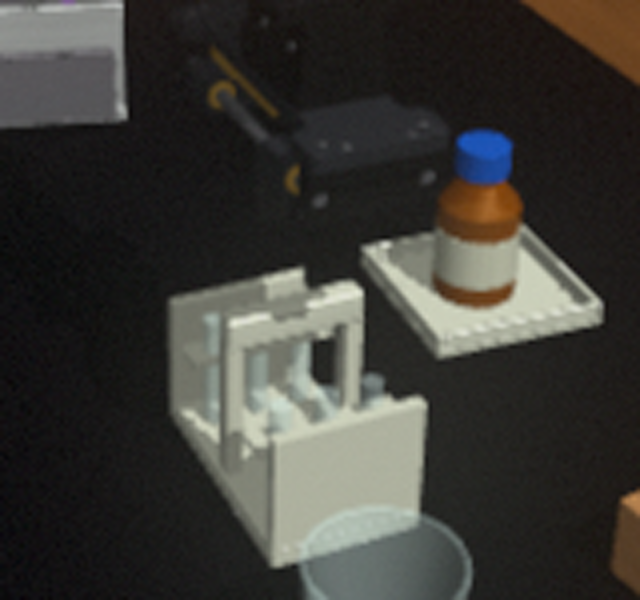

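The side crop shows the handle bar centre at (293,302), which matches the projected estimate. The bottle stands upright in the tray. I'll descend and pinch.

Request:
jog_arm([
  {"tx": 0,"ty": -1,"tz": 10,"wx": 0,"wy": 0,"wz": 0,"gripper": 0.6},
  {"tx": 0,"ty": -1,"tz": 25,"wx": 0,"wy": 0,"wz": 0,"gripper": 0.6},
  {"tx": 0,"ty": -1,"tz": 45,"wx": 0,"wy": 0,"wz": 0,"gripper": 0.6},
  {"tx": 0,"ty": -1,"tz": 57,"wx": 0,"wy": 0,"wz": 0,"gripper": 0.6},
  {"tx": 0,"ty": -1,"tz": 57,"wx": 0,"wy": 0,"wz": 0,"gripper": 0.6},
])

```text
time: 8.68
position: [0.4634, -0.1515, 0.0906]
tool_rot: [0.027, -3.137, -0.0]
ft_force: [-0.6, -0.4, -0.1]
grip_width: 0.601
grip_force: 0.0
```

Request:
jog_arm([
  {"tx": 0,"ty": 0,"tz": 0,"wx": 0,"wy": 0,"wz": 0,"gripper": 0.4},
  {"tx": 0,"ty": 0,"tz": 0,"wx": 0,"wy": 0,"wz": 0,"gripper": 0.2},
  {"tx": 0,"ty": 0,"tz": 0,"wx": 0,"wy": 0,"wz": 0,"gripper": 0.05},
  {"tx": 0,"ty": 0,"tz": 0,"wx": 0,"wy": 0,"wz": 0,"gripper": 0},
  {"tx": 0,"ty": 0,"tz": 0,"wx": 0,"wy": 0,"wz": 0,"gripper": 0},
], grip_force=35)

```text
time: 9.1
position: [0.4654, -0.1521, 0.0938]
tool_rot: [-0.027, 3.14, 0.0]
ft_force: [-0.1, 0.3, -0.2]
grip_width: 0.304
grip_force: 0.0
```

Request:
jog_arm([
  {"tx": 0,"ty": 0,"tz": 0,"wx": 0,"wy": 0,"wz": 0,"gripper": 0},
  {"tx": 0,"ty": 0,"tz": 0,"wx": 0,"wy": 0,"wz": 0,"gripper": 0},
  {"tx": 0,"ty": 0,"tz": 0,"wx": 0,"wy": 0,"wz": 0,"gripper": 0},
  {"tx": 0,"ty": 0,"tz": 0,"wx": 0,"wy": 0,"wz": 0,"gripper": 0},
  {"tx": 0,"ty": 0,"tz": 0,"wx": 0,"wy": 0,"wz": 0,"gripper": 0},
])

```text
time: 9.52
position: [0.4651, -0.1519, 0.0934]
tool_rot: [-0.027, 3.141, 0.001]
ft_force: [-0.7, 1.2, 3.5]
grip_width: 0.183
grip_force: 35.0
```

Request:
jog_arm([
  {"tx": 0,"ty": 0,"tz": -8,"wx": 0,"wy": 0,"wz": 0,"gripper": 0},
  {"tx": 0,"ty": 5,"tz": -20,"wx": 0,"wy": 0,"wz": 0,"gripper": 0},
  {"tx": 0,"ty": 25,"tz": -25,"wx": 0,"wy": 0,"wz": 0,"gripper": 0},
  {"tx": 0,"ty": 55,"tz": -25,"wx": 0,"wy": 0,"wz": 0.03,"gripper": 0},
  {"tx": 0,"ty": 88,"tz": -25,"wx": 0,"wy": 0,"wz": 0.07,"gripper": 0},
])

```text
time: 9.93
position: [0.4627, -0.0648, 0.1181]
tool_rot: [-0.091, -3.14, 0.001]
ft_force: [0.2, 0.7, -5.1]
grip_width: 0.182
grip_force: 35.0
```

Request:
jog_arm([
  {"tx": 0,"ty": 33,"tz": 0,"wx": 0,"wy": 0,"wz": 0.04,"gripper": 0},
  {"tx": 0,"ty": 66,"tz": 0,"wx": 0,"wy": 0,"wz": 0.08,"gripper": 0},
  {"tx": 0,"ty": 99,"tz": 0,"wx": 0,"wy": 0,"wz": 0.12,"gripper": 0},
  {"tx": 0,"ty": 132,"tz": 0,"wx": 0,"wy": 0,"wz": 0.16,"gripper": 0},
  {"tx": 0,"ty": 155,"tz": 0,"wx": 0,"wy": 0,"wz": 0.185,"gripper": 0},
])

```text
time: 10.35
position: [0.4704, 0.0939, 0.1175]
tool_rot: [-0.371, -3.118, -0.001]
ft_force: [-0.7, 0.7, -3.7]
grip_width: 0.178
grip_force: 35.0
```

Run:
```python
from h import *
need([.4156,.177,.118],-.24)
```

```text
t 10.35 pos [0.4704 0.0939 0.1175] z [-0.001  0.001 -1.   ] yang -0.2371 F [-0.7   0.7  -3.67] g 0.178
need [72.8 67.9 -0.3]
wz 0.0029133059930603333
```

Request:
jog_arm([
  {"tx": 20,"ty": 17,"tz": 0,"wx": 0,"wy": 0,"wz": 0,"gripper": 0},
  {"tx": 42,"ty": 34,"tz": 0,"wx": 0,"wy": 0,"wz": 0,"gripper": 0},
  {"tx": 62,"ty": 50,"tz": 0,"wx": 0,"wy": 0,"wz": 0,"gripper": 0},
  {"tx": 73,"ty": 62,"tz": 0,"wx": 0,"wy": 0,"wz": 0,"gripper": 0},
  {"tx": 73,"ty": 65,"tz": 0,"wx": 0,"wy": 0,"wz": 0,"gripper": 0},
])

```text
time: 10.77
position: [0.4127, 0.1737, 0.1172]
tool_rot: [-0.365, -3.117, 0.001]
ft_force: [-0.4, -0.2, -4.9]
grip_width: 0.183
grip_force: 35.0
```

Run:
```python
from h import *
need([.4156,.177,.093],-.24)
d=cam('top')
a=d['color'][180:260,115:275];cv2.imwrite('pics/t6.png',cv2.resize(a,None,fx=5,fy=5,interpolation=cv2.INTER_CUBIC))
```

```text
t 10.77 pos [0.4127 0.1737 0.1172] z [-0.003 -0.    -1.   ] yang -0.2328 F [-0.36 -0.24 -4.85] g 0.183
need [-2.1  3.9 24.2]
wz 0.007197964726079642
```

View pics/t6.png

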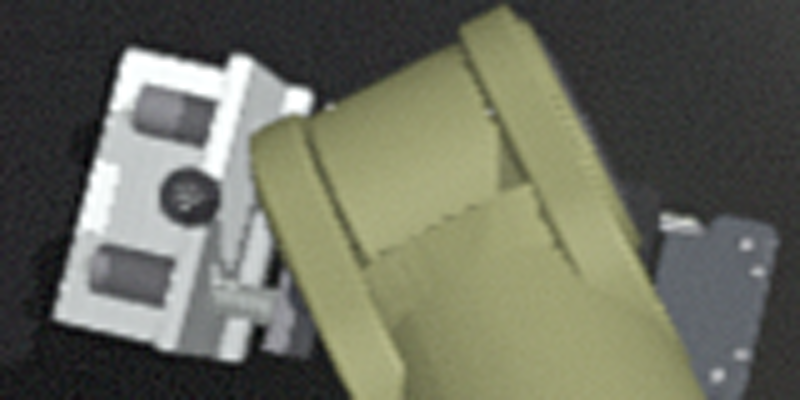

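The arm hides the rack from above, but the plate's lower end (crop 290,330) is clear of it. I'll lower the rack and correct sideways.

Request:
jog_arm([
  {"tx": -1,"ty": 2,"tz": 8,"wx": 0,"wy": 0,"wz": 0,"gripper": 0},
  {"tx": -1,"ty": 2,"tz": 16,"wx": 0,"wy": 0,"wz": 0,"gripper": 0},
  {"tx": -1,"ty": 2,"tz": 22,"wx": 0,"wy": 0,"wz": 0,"gripper": 0},
  {"tx": -1,"ty": 2,"tz": 24,"wx": 0,"wy": 0,"wz": 0,"gripper": 0},
  {"tx": -1,"ty": 2,"tz": 24,"wx": 0,"wy": 0,"wz": 0,"gripper": 0},
])

```text
time: 11.23
position: [0.4173, 0.1714, 0.0935]
tool_rot: [-0.376, -3.118, 0.002]
ft_force: [-0.3, -0.3, -4.1]
grip_width: 0.181
grip_force: 35.0
```

Run:
```python
from h import *
need([.4252,.2159,.093],-.24)
d=cam('side')
a=d['color'][130:230,190:310];cv2.imwrite('pics/s7.png',cv2.resize(a,None,fx=6,fy=6,interpolation=cv2.INTER_CUBIC))
```

```text
t 11.23 pos [0.4173 0.1714 0.0935] z [-0.001 -0.001 -1.   ] yang -0.2397 F [-0.26 -0.29 -4.1 ] g 0.181
need [ 2.9 45.1  0.5]
wz 0.00025730356897052387
```

View pics/s7.png

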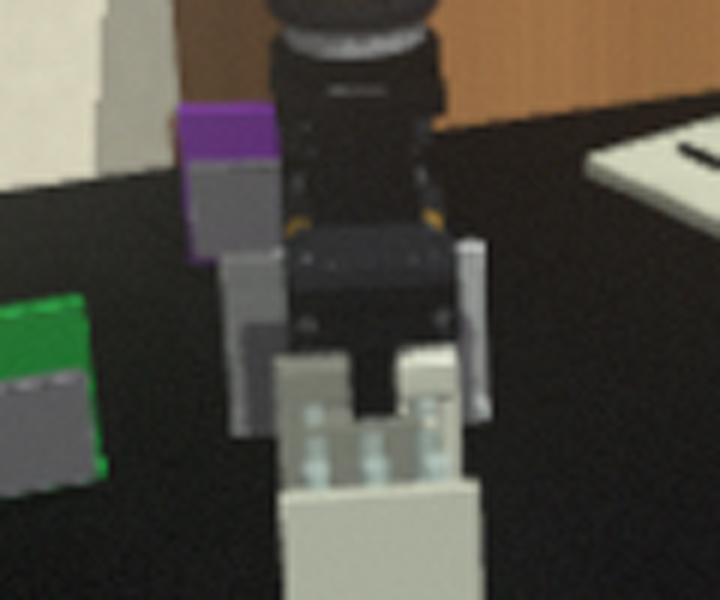

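The side crop shows the rack facing the plate squarely, about 4 mm right of centre: panel centre x≈367 against wall centre x≈355. I'll shift it and advance.

Request:
jog_arm([
  {"tx": 1,"ty": 8,"tz": 0,"wx": 0,"wy": 0,"wz": 0,"gripper": 0},
  {"tx": 3,"ty": 18,"tz": 0,"wx": 0,"wy": 0,"wz": 0,"gripper": 0},
  {"tx": 4,"ty": 28,"tz": 0,"wx": 0,"wy": 0,"wz": 0,"gripper": 0},
  {"tx": 4,"ty": 36,"tz": 0,"wx": 0,"wy": 0,"wz": 0,"gripper": 0},
  {"tx": 4,"ty": 38,"tz": 0,"wx": 0,"wy": 0,"wz": 0,"gripper": 0},
])

```text
time: 11.7
position: [0.4225, 0.2133, 0.0941]
tool_rot: [0.368, 3.119, 0.002]
ft_force: [-0.2, -0.1, -4.6]
grip_width: 0.178
grip_force: 35.0
```

Request:
jog_arm([
  {"tx": 0,"ty": 2,"tz": 0,"wx": 0,"wy": 0,"wz": 0,"gripper": 0},
  {"tx": 0,"ty": 5,"tz": 0,"wx": 0,"wy": 0,"wz": 0,"gripper": 0},
  {"tx": 0,"ty": 9,"tz": 0,"wx": 0,"wy": 0,"wz": 0,"gripper": 0},
  {"tx": 0,"ty": 13,"tz": 0,"wx": 0,"wy": 0,"wz": 0,"gripper": 0},
  {"tx": 0,"ty": 13,"tz": 0,"wx": 0,"wy": 0,"wz": 0,"gripper": 0},
])

```text
time: 12.12
position: [0.4252, 0.223, 0.0939]
tool_rot: [-0.373, -3.119, 0.002]
ft_force: [-1.3, -3.1, -4.2]
grip_width: 0.181
grip_force: 35.0
```

```bash
cat >> h.py <<'E'
def st():
    need([.429,.2314,.093],-.24)
    s=ctrl.get_state();M=R.from_rotvec(s['tool_rot']).as_matrix()
    print('tool F',(M.T@s['ft_force']).round(2),'along',(np.array([.238,.971])@(s['position'][:2]-[.443,.2887])).round(4),'lat',(np.array([.971,-.238])@(s['position'][:2]-[.443,.2887])).round(4))
E
python3 -c "
from h import *
st();cam('side');st()"
```

```text
t 12.12 pos [0.4252 0.223  0.0939] z [-0.001 -0.001 -1.   ] yang -0.238 F [-1.31 -3.15 -4.17] g 0.181
need [-1.7  9.   0.8]
wz 0.002044537387948242
tool F [ 0.53 -3.36  4.17] along -0.068 lat -0.0016
t 12.17 pos [0.4252 0.2226 0.0938] z [-0.001 -0.001 -1.   ] yang -0.2381 F [-0.96 -3.47 -3.07] g 0.182
need [-1.6  9.5  0.8]
wz 0.0018922226648402651
tool F [ 0.11 -3.59  3.08] along -0.0684 lat -0.0015
```

Request:
jog_arm([
  {"tx": -1,"ty": 3,"tz": 0,"wx": 0,"wy": 0,"wz": 0,"gripper": 0},
  {"tx": -1,"ty": 6,"tz": 0,"wx": 0,"wy": 0,"wz": 0,"gripper": 0},
  {"tx": -1,"ty": 9,"tz": 0,"wx": 0,"wy": 0,"wz": 0,"gripper": 0},
  {"tx": -1,"ty": 9,"tz": 0,"wx": 0,"wy": 0,"wz": 0,"gripper": 0},
  {"tx": -1,"ty": 9,"tz": 0,"wx": 0,"wy": 0,"wz": 0,"gripper": 0},
])

```text
time: 12.58
position: [0.4274, 0.2293, 0.0938]
tool_rot: [-0.374, -3.116, 0.007]
ft_force: [-5.0, -7.1, 0.6]
grip_width: 0.185
grip_force: 35.0
```

```bash
python3 -c "
from h import *
st();cam('side');st();d=cam('side');st()
a=d['color'][130:230,190:310];cv2.imwrite('pics/s8.png',cv2.resize(a,None,fx=6,fy=6,interpolation=cv2.INTER_CUBIC))"
```

```text
t 12.58 pos [0.4274 0.2293 0.0938] z [-0.003 -0.004 -1.   ] yang -0.239 F [-5.02 -7.08  0.6 ] g 0.185
need [-1.1  2.4  0.8]
wz 0.0009914901266341036
tool F [ 3.2  -8.07 -0.56] along -0.0614 lat -0.001
t 12.63 pos [0.4274 0.2293 0.0938] z [-0.004 -0.004 -1.   ] yang -0.239 F [-4.71 -7.31  1.01] g 0.181
need [-1.1  2.4  0.8]
wz 0.0009750246894871528
tool F [ 2.85 -8.22 -0.96] along -0.0614 lat -0.001
t 12.68 pos [0.4274 0.2293 0.0938] z [-0.003 -0.004 -1.   ] yang -0.2391 F [-3.9  -7.34  0.6 ] g 0.178
need [-1.   2.4  0.8]
wz 0.0009328006095103147
tool F [ 2.05 -8.06 -0.56] along -0.0614 lat -0.001
```

View pics/s8.png

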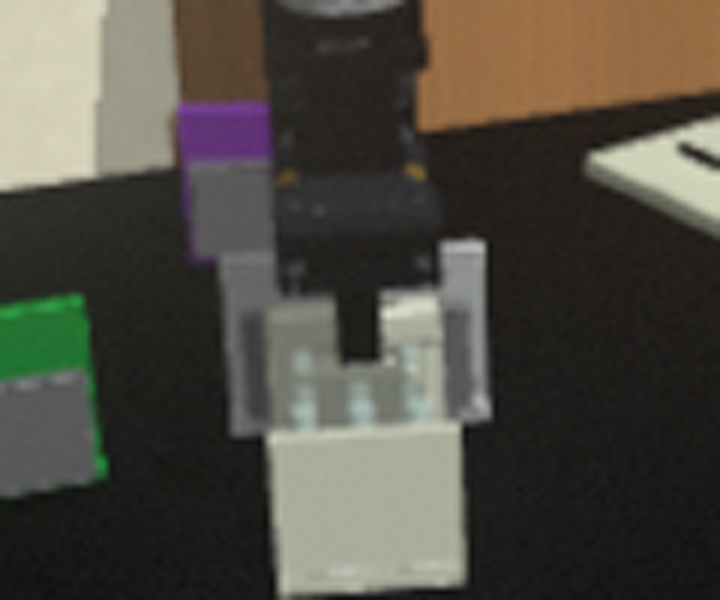

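The side crop shows the rack centred (plate showing 245–268 on the left, 443–470 on the right) and flat on the bench. I'll trim it slightly and settle.

Request:
jog_arm([
  {"tx": 0.5,"ty": 1,"tz": 0,"wx": 0,"wy": 0,"wz": 0,"gripper": 0},
  {"tx": 0.5,"ty": 1,"tz": 0,"wx": 0,"wy": 0,"wz": 0,"gripper": 0},
  {"tx": 0.5,"ty": 1,"tz": 0,"wx": 0,"wy": 0,"wz": 0,"gripper": 0},
  {"tx": 0.5,"ty": 1,"tz": 0,"wx": 0,"wy": 0,"wz": 0,"gripper": 0},
  {"tx": 0.5,"ty": 1,"tz": 0,"wx": 0,"wy": 0,"wz": 0,"gripper": 0},
])

```text
time: 13.1
position: [0.4273, 0.2297, 0.0939]
tool_rot: [-0.375, -3.116, 0.008]
ft_force: [-4.2, -8.7, 1.9]
grip_width: 0.181
grip_force: 35.0
```

Request:
jog_arm([
  {"tx": 0,"ty": 0,"tz": 0,"wx": 0,"wy": 0,"wz": 0,"gripper": 0},
  {"tx": 0,"ty": 0,"tz": 0,"wx": 0,"wy": 0,"wz": 0,"gripper": 0},
  {"tx": 0,"ty": 0,"tz": 0,"wx": 0,"wy": 0,"wz": 0,"gripper": 0},
  {"tx": 0,"ty": 0,"tz": 0,"wx": 0,"wy": 0,"wz": 0,"gripper": 0},
  {"tx": 0,"ty": 0,"tz": 0,"wx": 0,"wy": 0,"wz": 0,"gripper": 0},
])

```text
time: 13.52
position: [0.4274, 0.2297, 0.0939]
tool_rot: [-0.375, -3.116, 0.008]
ft_force: [-4.3, -8.4, 2.3]
grip_width: 0.181
grip_force: 35.0
```

```bash
python3 -c "
from h import *
st();d=cam('side');st();print([(b['bbox'],b['conf']) for b in vision.spot_in('side','bottle')],proj(d,[.66,-.0245,.116]),proj(d,[.66,-.0245,.004]))"
```

```text
t 13.52 pos [0.4274 0.2297 0.0939] z [-0.003 -0.005 -1.   ] yang -0.2396 F [-4.3  -8.41  2.32] g 0.181
need [-1.2  2.1  0.9]
wz 0.0003996118460828091
tool F [ 2.19 -9.2  -2.27] along -0.061 lat -0.0011
t 13.57 pos [0.4274 0.2297 0.0939] z [-0.003 -0.005 -1.   ] yang -0.2396 F [-5.11 -9.44  2.04] g 0.182
need [-1.2  2.   0.9]
wz 0.0003820997187251596
tool F [  2.73 -10.4   -1.98] along -0.061 lat -0.0011
[([348.3, 203.4, 374.4, 248.7], 0.86)] [361.58890718 205.36143992] [358.580658   241.44365335]
```

```bash
python3 -c "
from h import *
print(ctrl.close_job())"
```

```text
the job is handed in; nothing more can be done
None
```

The job is handed in at about 13.6 s of the 58 s, but no verdict came back. The bottle stands free and upright in the tray. The arm still holds the rack flat, centred and square against the sprung stop, with the plate back about 14 mm by my estimate, or about 7 N; the wrist read 8–10 N along the press, probably including bench friction.

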